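# Feel along the sprung plungers of the bending form

## Task

Check that no plunger of the bending form sticks: run closed fingertips lightly along the arched row of five steel plungers, one after another, from the end where the square block stands to the end with the round plug, so that each dips a few millimetres and springs back. Keep the fingertips low over the row all the way from the first plunger to the last, within about 2 cm of the tops, and push none down to its stop. Leave the block, the plug and the other loose things where they are, and draw the hand away when done.

Things in the scene. Friction and masses are not known exactly. Their poses are not given: they have to be found in the camera images.
- form: the bending form, fixed to the bench: pale wooden plate 170 x 380 mm, 30 mm thick, long side along y. Five sprung steel plungers stand on it in an arched row (arc radius 200 mm about x = -185 mm, y = 0; plunger 1 at the +y end, 5 at -y). A dark wooden lip 10 mm high, 14 mm wide, follows the row 38 mm beyond it (+x). Origin: centre of the underside, on the bench; z up
- plunger1 (a joint): travel of plunger 1 in m: 0 = up, grows as it is pressed straight down, stop at 0.012. Light spring: about 0.6 N to start, 4 N at the stop; it comes up again by itself
- plunger1_top (a point): top of the slightly domed head (4 mm of dome) of plunger 1, a steel pin 20 mm in diameter that stands 20 mm proud of the plate (50 mm above the bench) when up; moves with the plunger. Neighbours are 56 mm apart
- plunger2 (a joint): travel of plunger 2 in m: 0 = up, grows as it is pressed straight down, stop at 0.012. Light spring: about 0.6 N to start, 4 N at the stop; it comes up again by itself
- plunger2_top (a point): top of the slightly domed head (4 mm of dome) of plunger 2, a steel pin 20 mm in diameter that stands 20 mm proud of the plate (50 mm above the bench) when up; moves with the plunger. Neighbours are 56 mm apart
- plunger3 (a joint): travel of plunger 3 in m: 0 = up, grows as it is pressed straight down, stop at 0.012. Light spring: about 0.6 N to start, 4 N at the stop; it comes up again by itself
- plunger3_top (a point): top of the slightly domed head (4 mm of dome) of plunger 3, a steel pin 20 mm in diameter that stands 20 mm proud of the plate (50 mm above the bench) when up; moves with the plunger. Neighbours are 56 mm apart
- plunger4 (a joint): travel of plunger 4 in m: 0 = up, grows as it is pressed straight down, stop at 0.012. Light spring: about 0.6 N to start, 4 N at the stop; it comes up again by itself
- plunger4_top (a point): top of the slightly domed head (4 mm of dome) of plunger 4, a steel pin 20 mm in diameter that stands 20 mm proud of the plate (50 mm above the bench) when up; moves with the plunger. Neighbours are 56 mm apart
- plunger5 (a joint): travel of plunger 5 in m: 0 = up, grows as it is pressed straight down, stop at 0.012. Light spring: about 0.6 N to start, 4 N at the stop; it comes up again by itself
- plunger5_top (a point): top of the slightly domed head (4 mm of dome) of plunger 5, a steel pin 20 mm in diameter that stands 20 mm proud of the plate (50 mm above the bench) when up; moves with the plunger. Neighbours are 56 mm apart
- gap1 (a point): empty point on the arc midway between plungers 1 and 2, 20 mm above the plate, level with the tops of the raised plungers; axes as the form
- gap2 (a point): empty point on the arc midway between plungers 2 and 3, 20 mm above the plate, level with the tops of the raised plungers; axes as the form
- gap3 (a point): empty point on the arc midway between plungers 3 and 4, 20 mm above the plate, level with the tops of the raised plungers; axes as the form
- gap4 (a point): empty point on the arc midway between plungers 4 and 5, 20 mm above the plate, level with the tops of the raised plungers; axes as the form
- block: loose square hardwood block 36 x 36 mm, 30 mm high, standing on the plate beyond one end of the row, about 60 mm from the last plunger there: it marks the end to begin at. Origin: centre of its underside
- plug: loose round hardwood plug, 36 mm in diameter, 30 mm high, standing on the plate beyond the other end of the row. Origin: centre of its underside
- glue: loose white bottle with orange cap standing on the bench, 56 mm in diameter, 140 mm high. Origin: centre of its underside
- hexkey: loose L-shaped hex key lying on the bench, 90 mm and 30 mm legs, 8 mm thick. Origin: middle of the long leg, on the bench
- offcut: loose pale board offcut lying on the bench, 60 x 130 mm, 20 mm thick. Origin: centre of its underside

How it is judged:
By the outcome, as a careful person would: the job done as asked, in the order asked, and still so for the second after the job is handed in, with the robot touching nothing.
It also fails if it takes over 40 s, if anything falls off the work surface, if the arm or the gripper's body presses on something with over 40 N, if the wrist force passes 120 N, or if a joint passes its speed limit or range.

## Robot

A 7-joint arm with a two-finger parallel gripper is mounted at the origin on the work surface. World frame = base frame: x ahead of the robot, y to its left, z up, the work surface at z = 0. Lengths are in m, angles in rad, forces in N, time in s.
With the tool pointing down it reaches from about 0.4 to 0.85 m from the base axis. Payload 4.5 kg.
Tool frame: the origin (TCP) lies between the finger pads, 19 mm behind the fingertips; this is the grasp point; z points along the fingers, y is the line along which they close (so a half turn about z gives the same grasp; the last joint's range is limited). The gripper opens to 88 mm and grips with 3 to 60 N. Pads are 18 mm wide; open, the fingers measure 123 mm over their backs; the gripper's body (75 mm by 187 mm) begins 45 mm behind the grasp point.
Start: joints at [1.21, 0.689, -0.195, 1.565, 0.157, 0.902, -0.215], TCP at [0.24, -0.577, 0.257] pointing down, gripper open.
Joint ranges: [-3.01, 3.01], [-0.46, 2.08], [-1.47, 1.51], [0.13, 2.56], [-1, 4.14], [0.04, 2.09], [-2.66, 2.66]. Speed limits (rad/s): [2.57, 2.57, 3.14, 3.14, 3.14, 3.14, 3.14].

## Interface

Orientations are given as a unit quaternion [x, y, z, w].
In Python, from plant import r, eyes, nets gives the robot as it stands.
- The arm moves only by the shell command python3 -m pendant 'ROWS' [FORCE]. ROWS is JSON, a list of rows, each an object of numbers: "claw": the opening, from 0 (shut) to 1 (fully open); "dx", "dy", "dz": the shift along the world's x, y, z in mm; "twist": the turn about the world's z in rad. In form: [{"claw": .., "dx": .., "dy": .., "dz": .., "twist": ..}, ...]. A call has 1 to 8 rows; each row is the pose to reach, as a shift and turn from the pose commanded when the call began; what a row does not reach only later rows make up. A row lasts 1/10 s, in which the tool goes at most 50 mm and 8.59 degrees, less where a joint would pass 70% of its speed; a pose out of reach is approached as far as the arm can. A call with a gripper value outside its range is refused whole. The fingers move at their own pace and stop on an object; FORCE is the grip in N (left out, the last holds). Time passes only in rows, so rows that repeat a pose let the fingers close. It gives the time, the measured TCP pose, the force, the opening and the grip force at its end, in the units of the state.
- r.get_state(): the state, without advancing time (a new reading comes with each control period).
- eyes.snapshot(name): name is "scene" or "top" or "wrist"; returns (picture, depth): 400x640x3 uint8, blue, green, red; 400x640 float32, m along the optical axis (not along the pixel's ray), 0 where there is no reading.
- eyes.camera_info(name): a dict with "K" (3x3 intrinsics, pixels), "world_to_cam" (4x4, takes a point from world to camera coordinates); the wrist camera has in their place "T_tool_cam" (4x4, takes a point from camera to tool coordinates, whose origin is the TCP and whose axes are the flange's). Camera axes: x right, y down, z forward; pixel columns grow to the right and rows downward; lengths in m; the calibration is good to about 2 mm. A picture is of the moment at which its call begins: read the wrist's pose just before it. camera_info takes no time and is no camera call.
- r.finish_job(): hands the job in; it is judged then, once.
Trained networks look in the newest picture that a camera, given by its name, has taken for a name from the list of things; names that differ only in an ending like _2 or _b are one class to them, and where a whole thing is asked for, a point or a joint stands for the part that bears it (a point fixed in the world has none). Each returns a list of dicts, best first, with "confidence" (0 to 1); they miss things now and then, are a little off and sometimes report something else, mostly with a low value. They report only what shows in the picture. A call takes as long as a camera call.
- nets.spot_in(camera, query): "box" ([left, top, width, height] as shares, 0 to 1, of the picture: columns of its width, rows of its height, round what is visible of it).
- nets.place_of(camera, query): "position" ([column, row] as shares, 0 to 1, of the picture: columns of its width, rows of its height: a listed point, or the origin of a listed thing).
The state is a dict: "clock": time; "q": joint angles; "qd": joint speeds; "joint_torque": joint torques, N m; "tool_pos": TCP position; "eef_rot": TCP orientation; "contact_force": force on the tool from outside, world axes, zero at the start; "moment": the same for the moment, N m; "opening": opening from 0.0 (shut) to 1.0 (fully open); "finger_force": force on a finger pad.
Only numpy, scipy, OpenCV 4.12 (cv2) and the standard library are available. Lean on these libraries where they do the work, as an engineer would, in place of code of your own. Each camera call takes 0.05 s, during which the arm holds its last target. There are 200 camera calls.

## Working session

There is one attempt and no reset: what is moved stays moved. The work goes in short steps, Python scripts to look and compute and a shell command to move; the robot and the scene stay as the last step left them, time stands still between calls to the robot, and variables do not carry over. Pictures are saved under pics/ and viewed, at most 10 in all, crops included, and the job is handed in when it is done.

```bash
mkdir -p pics
cat > h.py <<'E'
from plant import r, eyes, nets
import numpy as np, cv2
def px2w(cam,u,v,z):
    i=eyes.camera_info(cam);K=np.array(i["K"]);T=np.linalg.inv(np.array(i["world_to_cam"]))
    d=T[:3,:3]@np.linalg.inv(K)@[u,v,1];o=T[:3,3]
    return o+d*(z-o[2])/d[2]
E
python3 - <<'E'
from h import *
s=r.get_state();print(s["clock"],s["tool_pos"],s["eef_rot"],s["opening"])
for c in("top","scene"):
    p,d=eyes.snapshot(c);cv2.imwrite(f"pics/{c}0.png",p)
    if c=="top":np.save("d.npy",d)
    for q,z in [(f"plunger{i}_top",.05) for i in range(1,6)]+[("block",.03),("plug",.03),("form",0),("glue",0),("offcut",0),("hexkey",0)]:
        for o in nets.place_of(c,q)[:2]:
            u,v=o["position"][0]*640,o["position"][1]*400
            print(c,q,round(o["confidence"],2),int(u),int(v),px2w(c,u,v,z).round(3))
E
```

```text
0.0 [ 0.24011062 -0.57639104  0.25662029] [ 9.80570296e-01  1.96165913e-01 -2.55936393e-04 -8.74281504e-04] 0.9996643568677975
top plunger1_top 0.63 347 238 [0.508 0.039 0.05 ]
top plunger2_top 0.47 374 221 [ 0.539 -0.014  0.05 ]
top plunger3_top 0.67 400 218 [ 0.545 -0.064  0.05 ]
top plunger4_top 0.64 432 223 [ 0.536 -0.124  0.05 ]
top plunger5_top 0.46 455 232 [ 0.517 -0.169  0.05 ]
top plunger5_top 0.2 318 256 [0.473 0.092 0.05 ]
top block 0.79 318 256 [0.475 0.092 0.03 ]
top block 0.19 447 225 [ 0.533 -0.159  0.03 ]
top plug 0.62 482 249 [ 0.485 -0.225  0.03 ]
top plug 0.32 360 229 [0.526 0.011 0.03 ]
top form 0.81 394 227 [ 0.532 -0.061  0.   ]
top glue 0.75 271 193 [0.602 0.186 0.   ]
top offcut 0.8 455 150 [ 0.69  -0.192  0.   ]
top hexkey 0.59 453 304 [ 0.38  -0.173  0.   ]
scene plunger1_top 0.53 271 195 [0.514 0.04  0.05 ]
scene plunger1_top 0.24 231 233 [ 0.541 -0.065  0.05 ]
scene plunger2_top 0.45 256 214 [ 0.534 -0.008  0.05 ]
scene plunger3_top 0.62 230 233 [ 0.542 -0.067  0.05 ]
scene plunger4_top 0.43 200 247 [ 0.534 -0.124  0.05 ]
scene plunger5_top 0.42 168 254 [ 0.514 -0.176  0.05 ]
scene plunger5_top 0.41 270 193 [0.509 0.04  0.05 ]
scene block 0.61 283 173 [0.471 0.094 0.03 ]
scene plug 0.89 137 260 [ 0.481 -0.226  0.03 ]
scene form 0.93 231 242 [ 0.529 -0.066  0.   ]
scene glue 0.79 359 205 [0.606 0.185 0.   ]
scene offcut 0.7 210 352 [ 0.69  -0.197  0.   ]
scene hexkey 0.51 147 216 [ 0.382 -0.173  0.   ]
```

View pics/top0.png

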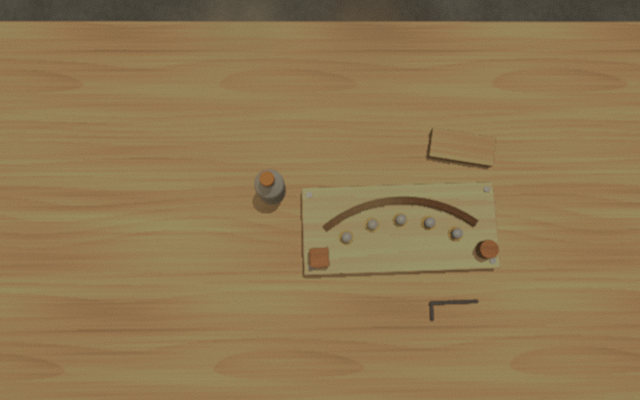

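View pics/scene0.png

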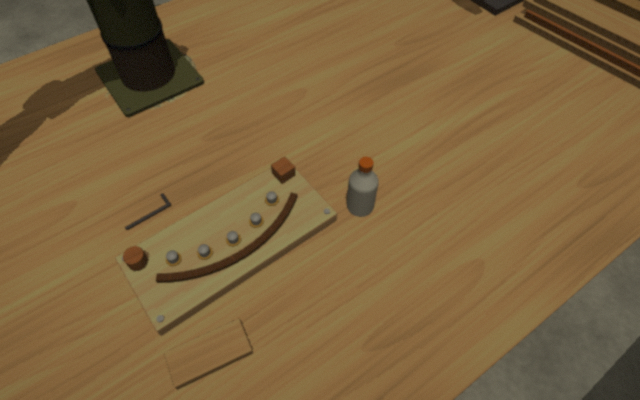

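The top view puts the block at about (319,258), at the +y end, and the plug at about (487,249), at the -y end. The plungers lie on an arc from (347,238) to (457,233), so the order is 1→5. Next I'll fit the form's pose.

```bash
cat > fit.py <<'E'
from h import *
from scipy.optimize import least_squares
th=np.radians([0])
th=0.28*np.array([2,1,0,-1,-2]); P=np.c_[-.185+.2*np.cos(th),.2*np.sin(th)]
def tf(p,Q):
    c,s=np.cos(p[2]),np.sin(p[2]);return Q@np.array([[c,s],[-s,c]])+p[:2]
def fit(M):
    f=least_squares(lambda p:(tf(p,P)-M).ravel(),[.53,-.065,0],loss="soft_l1",f_scale=.003)
    return f.x,(tf(f.x,P)-M)*1000
E
python3 - <<'E'
from fit import *
a=np.array([px2w("top",u,v,.05)[:2] for u,v in [(347,238),(372.5,225),(400.5,219.5),(430,223),(456.5,233.5)]])
b=np.array([px2w("scene",u,v,.05)[:2] for u,v in [(271,196.5),(256,217),(232,236),(203.5,249),(172,256)]])
for M in(a,b):
    p,e=fit(M);print(p.round(4),e.round(1).tolist());print(tf(p,P).round(4).tolist())
E
```

```text
[ 0.5273 -0.0651  0.033 ] [[-0.0, 1.7], [0.1, 0.6], [-0.5, -0.6], [0.6, 0.1], [-0.1, -1.8]]
[[0.5083, 0.0406], [0.5327, -0.0096], [0.5423, -0.0646], [0.5363, -0.1201], [0.5153, -0.1718]]
[ 0.5327 -0.0668  0.0284] [[-0.9, 2.1], [0.5, -0.8], [0.5, 0.5], [0.7, -0.7], [-0.8, -0.8]]
[[0.5142, 0.0389], [0.5384, -0.0114], [0.5477, -0.0664], [0.5415, -0.1219], [0.5202, -0.1735]]
```

```bash
python3 -m pendant '[{"claw":0,"dx":40,"dy":30,"dz":0,"twist":0.15},{"claw":0,"dx":70,"dy":75,"dz":0,"twist":0.3},{"claw":0,"dx":90,"dy":120,"dz":0,"twist":0.45},{"claw":0,"dx":110,"dy":165,"dz":0,"twist":0.6},{"claw":0,"dx":130,"dy":210,"dz":0,"twist":0.75},{"claw":0,"dx":150,"dy":255,"dz":0,"twist":0.9},{"claw":0,"dx":170,"dy":300,"dz":0,"twist":1.05},{"claw":0,"dx":190,"dy":345,"dz":0,"twist":1.18}]' 10
```

```text
clock: 2.0
tool_pos: [0.4311, -0.2302, 0.2578]
eef_rot: [0.704, 0.71, 0.0, 0.0]
contact_force: [0.0, -0.4, -0.4]
opening: 0.298
finger_force: 0.0
```

```bash
python3 -m pendant '[{"claw":0,"dx":20,"dy":45},{"claw":0,"dx":40,"dy":90},{"claw":0,"dx":60,"dy":135},{"claw":0,"dx":70,"dy":165},{"claw":0,"dx":70,"dy":165},{"claw":0,"dx":70,"dy":165}]'
python3 - <<'E'
from h import *
s=r.get_state();p,d=eyes.snapshot("wrist");np.savez("w1.npz",d=d,t=s["tool_pos"],q=s["eef_rot"]);cv2.imwrite("pics/w1.png",p)
i=eyes.camera_info("wrist");print(s["tool_pos"],np.array(i["T_tool_cam"]).round(3).tolist(),np.array(i["K"]).tolist())
for k in range(1,6):
    for o in nets.place_of("wrist",f"plunger{k}_top")[:2]:print(k,round(o["confidence"],2),o["position"][0]*640,o["position"][1]*400)
E
```

```text
[ 0.43105557 -0.23024115  0.25776109] [[0.001, -0.948, -0.317, 0.083], [1.0, 0.001, 0.001, -0.002], [-0.0, -0.317, 0.948, -0.126], [0.0, 0.0, 0.0, 1.0]] [[276.8471322082282, 0.0, 324.1862051463285], [0.0, 276.8471322082282, 203.450236192365], [0.0, 0.0, 1.0]]
2 0.5 403.072 43.4
3 0.93 431.68 30.599999999999998
3 0.43 364.67199999999997 173.4
4 0.81 418.88 87.8
5 0.65 399.424 137.79999999999998validation failed for argument at $[0]...
```

View pics/w1.png

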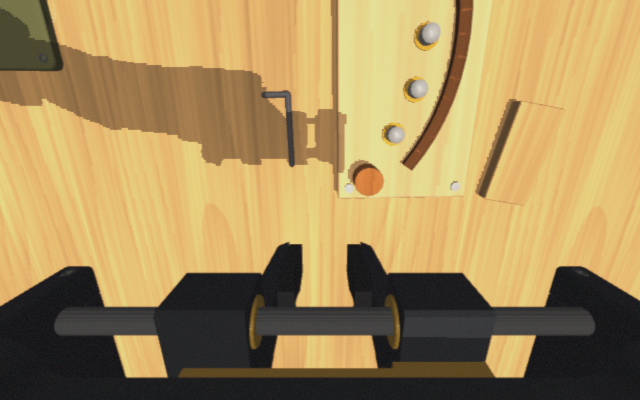

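```bash
python3 -m pendant '[{"claw":0,"dx":30,"dy":40,"dz":0,"twist":0},{"claw":0,"dx":60,"dy":80,"dz":0,"twist":0},{"claw":0,"dx":80,"dy":110,"dz":0,"twist":0},{"claw":0,"dx":80,"dy":110,"dz":0,"twist":0},{"claw":0,"dx":80,"dy":110,"dz":0,"twist":0}]'
python3 - <<'E'
from fit import *
from scipy.spatial.transform import Rotation as R
s=r.get_state();p,d=eyes.snapshot("wrist");cv2.imwrite("pics/w2.png",p)
i=eyes.camera_info("wrist");T=np.array(i["T_tool_cam"]);K=np.array(i["K"])
Rt=R.from_quat(s["eef_rot"]).as_matrix();t=np.array(s["tool_pos"]);print(s["clock"],t)
def w(u,v,z=.05):
    D=Rt@T[:3,:3]@np.linalg.inv(K)@[u,v,1];o=Rt@T[:3,3]+t
    return o+D*(z-o[2])/D[2]
for k in range(1,6):
    for o in nets.place_of("wrist",f"plunger{k}_top")[:2]:
        u,v=o["position"][0]*640,o["position"][1]*400;print(k,round(o["confidence"],2),int(u),int(v),w(u,v).round(4))
g=cv2.cvtColor(p,cv2.COLOR_BGR2HSV)
m=((g[...,1]<45)&(g[...,2]>110)).astype(np.uint8)
n,l,st,c=cv2.connectedComponentsWithStats(m)
for j in range(1,n):
    if st[j,4]>40:
        u,v=c[j]
        print("blob",c[j].round(1),st[j],w(u,v,.048).round(4),d[int(v),int(u)])
E
```

```text
clock: 2.8
tool_pos: [0.5101, -0.1232, 0.2571]
eef_rot: [0.706, 0.708, -0.001, 0.0]
contact_force: [0.5, -0.0, 0.1]
opening: 0.005
finger_force: 0.0
2.8 [ 0.51009839 -0.12323448  0.25712521]
1 0.85 325 28 [0.5096 0.0414 0.05  ]
2 0.51 345 85 [ 0.5318 -0.0138  0.05  ]
3 0.61 352 133 [ 0.5418 -0.0654  0.05  ]
4 0.77 347 173 [ 0.5368 -0.1135  0.05  ]
5 0.53 329 217 [ 0.5153 -0.1704  0.05  ]
5 0.45 348 175 [ 0.5378 -0.1159  0.05  ]
blob [325.2  33.1] [317  23  17  21 283] [0.5089 0.0378 0.048 ] 0.2934788
blob [346.2  84. ] [338  75  17  19 232] [ 0.5325 -0.0118  0.048 ] 0.3088405
blob [353.2 133.6] [346 126  15  16 179] [ 0.5424 -0.0656  0.048 ] 0.3251702
blob [346.3 179.3] [339 172  15  15 164] [ 0.5359 -0.1208  0.048 ] 0.34263006
blob [329.  217.4] [322 211  14  14 158] [ 0.5148 -0.1716  0.048 ] 0.35913485
blob [630.2 263.2] [ 612  211   28   88 1250] [ 0.93   -0.2376  0.048 ] 1.0228188
blob [389.1 257.1] [386 254   7   7  41] [ 0.5976 -0.2295  0.048 ] 0.39849967
```

View pics/w2.png

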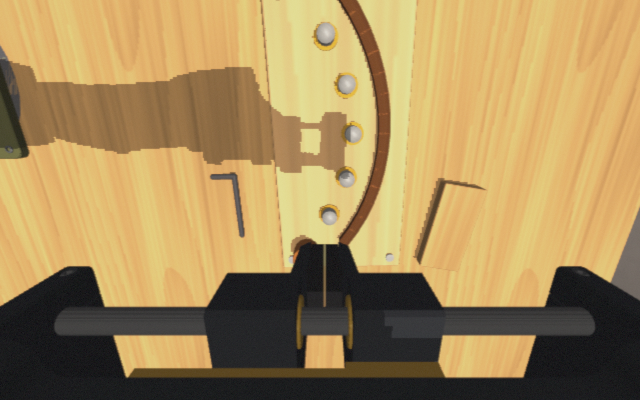

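The wrist blobs agree with the top-camera fit to about 3 mm. The heads are at (325,33), (346,84), (353,134), (346,179) and (329,217). The fingers are shut, so I'll go above plunger 1.

```bash
python3 -m pendant '[{"claw":0,"dx":0,"dy":40,"dz":0,"twist":0},{"claw":0,"dx":-1,"dy":80,"dz":0,"twist":0},{"claw":0,"dx":-1,"dy":120,"dz":-20,"twist":0},{"claw":0,"dx":-1,"dy":163,"dz":-40,"twist":0},{"claw":0,"dx":-1,"dy":163,"dz":-85,"twist":0},{"claw":0,"dx":-1,"dy":163,"dz":-130,"twist":0},{"claw":0,"dx":-1,"dy":163,"dz":-172,"twist":0},{"claw":0,"dx":-1,"dy":163,"dz":-172,"twist":0}]'; python3 -m pendant '[{"claw":0,"dx":0,"dy":0,"dz":0,"twist":0},{"claw":0,"dx":0,"dy":0,"dz":0,"twist":0}]'
```

```text
clock: 3.9
tool_pos: [0.5063, 0.0401, 0.0814]
eef_rot: [0.706, 0.709, -0.004, -0.002]
contact_force: [-0.3, -0.2, 0.2]
opening: 0.004
finger_force: 0.0
clock: 4.1
tool_pos: [0.5108, 0.041, 0.0875]
eef_rot: [0.706, 0.708, 0.002, 0.001]
contact_force: [-0.1, -0.1, 0.6]
opening: 0.002
finger_force: 0.0
```

```bash
python3 -m pendant '[{"claw":0,"dx":0,"dy":0,"dz":0,"twist":0},{"claw":0,"dx":0,"dy":0,"dz":0,"twist":0},{"claw":0,"dx":-1,"dy":0,"dz":-4,"twist":0},{"claw":0,"dx":-1,"dy":0,"dz":-8,"twist":0},{"claw":0,"dx":-1,"dy":0,"dz":-12,"twist":0},{"claw":0,"dx":-1,"dy":0,"dz":-14,"twist":0},{"claw":0,"dx":-1,"dy":0,"dz":-14,"twist":0},{"claw":0,"dx":-1,"dy":0,"dz":-14,"twist":0}]'
```

```text
clock: 4.9
tool_pos: [0.5083, 0.0411, 0.0713]
eef_rot: [0.706, 0.709, -0.0, -0.0]
contact_force: [0.4, -0.4, 0.5]
opening: 0.005
finger_force: 0.0
```

```bash
python3 -m pendant '[{"claw":0,"dx":0,"dy":-1,"dz":-2,"twist":0},{"claw":0,"dx":0,"dy":-1,"dz":-4,"twist":0},{"claw":0,"dx":0,"dy":-1,"dz":-6,"twist":0},{"claw":0,"dx":0,"dy":-1,"dz":-7,"twist":0},{"claw":0,"dx":0,"dy":-1,"dz":-7,"twist":0},{"claw":0,"dx":0,"dy":-1,"dz":-7,"twist":0}]'
python3 - <<'E'
from h import *
for c in ("scene","wrist"):
    s=r.get_state();print(s["tool_pos"],s["contact_force"]);p,d=eyes.snapshot(c)
    cv2.imwrite(f"pics/c_{c}.png",cv2.resize(p[150:290,130:330],None,fx=4,fy=4) if c=="scene" else p)
E
```

```text
clock: 5.5
tool_pos: [0.5086, 0.04, 0.0645]
eef_rot: [0.706, 0.709, 0.0, 0.0]
contact_force: [1.2, -0.6, 1.5]
opening: 0.006
finger_force: 0.9
[0.508591   0.04003678 0.06453122] [ 1.21737235 -0.57684424  1.48263943]
[0.5085793  0.0400451  0.06454817] [ 0.09658206 -1.18759208  2.61822041]
```

View pics/c_scene.png

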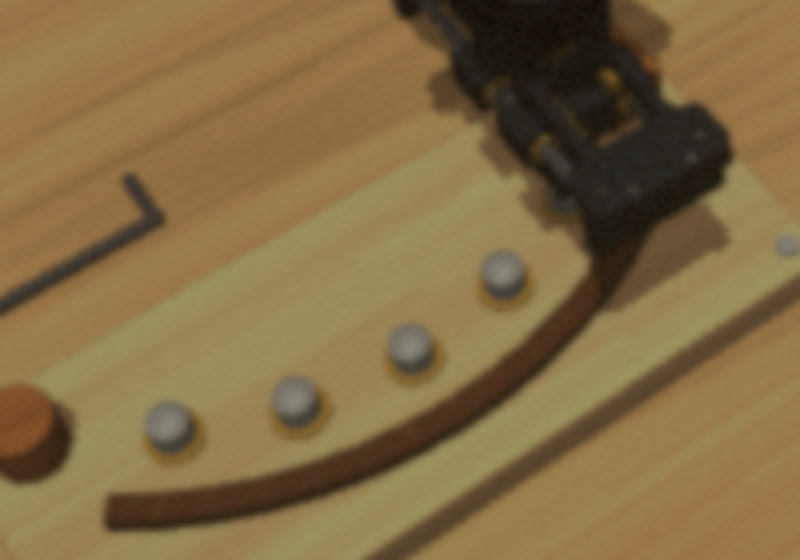

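Contact force is about 2 N, which fits a dip of about 5 mm. The picture shows the fingertips on plunger 1 and plungers 2–5 still up. On to plunger 2.

```bash
python3 -m pendant '[{"claw":0,"dx":0,"dy":0,"dz":5,"twist":0},{"claw":0,"dx":6,"dy":-12,"dz":8,"twist":0},{"claw":0,"dx":13,"dy":-25,"dz":8,"twist":0},{"claw":0,"dx":19,"dy":-38,"dz":8,"twist":0},{"claw":0,"dx":24,"dy":-50,"dz":8,"twist":0},{"claw":0,"dx":24,"dy":-50,"dz":6,"twist":0},{"claw":0,"dx":24,"dy":-50,"dz":3,"twist":0},{"claw":0,"dx":24,"dy":-50,"dz":0,"twist":0}]'; python3 -m pendant '[{"claw":0,"dx":0,"dy":0,"dz":0,"twist":0},{"claw":0,"dx":0,"dy":0,"dz":0,"twist":0},{"claw":0,"dx":0,"dy":0,"dz":0,"twist":0}]'
```

```text
clock: 6.4
tool_pos: [0.5321, -0.0093, 0.0643]
eef_rot: [0.705, 0.709, 0.0, -0.0]
contact_force: [0.0, -2.1, 2.1]
opening: 0.004
finger_force: 1.0
clock: 6.7
tool_pos: [0.5322, -0.0093, 0.0645]
eef_rot: [0.705, 0.709, 0.0, -0.0]
contact_force: [-1.1, -0.0, 1.5]
opening: 0.008
finger_force: 0.9
```

Good. Plunger 3 is next, at +10, -55.

```bash
python3 -m pendant '[{"claw":0,"dx":0,"dy":0,"dz":5,"twist":0},{"claw":0,"dx":3,"dy":-14,"dz":8,"twist":0},{"claw":0,"dx":6,"dy":-28,"dz":8,"twist":0},{"claw":0,"dx":8,"dy":-42,"dz":8,"twist":0},{"claw":0,"dx":10,"dy":-56,"dz":8,"twist":0},{"claw":0,"dx":10,"dy":-56,"dz":6,"twist":0},{"claw":0,"dx":10,"dy":-56,"dz":3,"twist":0},{"claw":0,"dx":10,"dy":-56,"dz":0,"twist":0}]'; python3 -m pendant '[{"claw":0,"dx":0,"dy":0,"dz":0,"twist":0},{"claw":0,"dx":0,"dy":0,"dz":0,"twist":0},{"claw":0,"dx":0,"dy":0,"dz":0,"twist":0}]'
```

```text
clock: 7.5
tool_pos: [0.5424, -0.065, 0.0644]
eef_rot: [0.705, 0.709, 0.0, -0.0]
contact_force: [-0.1, -1.4, 2.4]
opening: 0.009
finger_force: 1.0
clock: 7.8
tool_pos: [0.5424, -0.0651, 0.0645]
eef_rot: [0.705, 0.709, 0.0, -0.0]
contact_force: [0.1, -0.3, 1.8]
opening: 0.001
finger_force: 0.9
```

```bash
python3 -m pendant '[{"claw":0,"dx":0,"dy":0,"dz":5,"twist":0},{"claw":0,"dx":-1,"dy":-14,"dz":8,"twist":0},{"claw":0,"dx":-2,"dy":-28,"dz":8,"twist":0},{"claw":0,"dx":-4,"dy":-42,"dz":8,"twist":0},{"claw":0,"dx":-6,"dy":-55,"dz":8,"twist":0},{"claw":0,"dx":-6,"dy":-55,"dz":6,"twist":0},{"claw":0,"dx":-6,"dy":-55,"dz":3,"twist":0},{"claw":0,"dx":-6,"dy":-55,"dz":0,"twist":0}]'; python3 -m pendant '[{"claw":0,"dx":0,"dy":0,"dz":0,"twist":0},{"claw":0,"dx":0,"dy":0,"dz":0,"twist":0},{"claw":0,"dx":0,"dy":0,"dz":0,"twist":0}]'
```

```text
clock: 8.6
tool_pos: [0.5365, -0.1204, 0.0643]
eef_rot: [0.705, 0.709, 0.0, -0.0]
contact_force: [-0.2, -0.6, 1.8]
opening: 0.006
finger_force: 1.0
clock: 8.9
tool_pos: [0.5365, -0.1204, 0.0645]
eef_rot: [0.705, 0.709, 0.0, -0.0]
contact_force: [-0.0, -0.6, 2.4]
opening: 0.006
finger_force: 0.9
```

Plunger 5 is at -21, -51. After it I lift straight up and away.

```bash
python3 -m pendant '[{"claw":0,"dx":0,"dy":0,"dz":5,"twist":0},{"claw":0,"dx":-4,"dy":-13,"dz":8,"twist":0},{"claw":0,"dx":-9,"dy":-26,"dz":8,"twist":0},{"claw":0,"dx":-15,"dy":-39,"dz":8,"twist":0},{"claw":0,"dx":-21,"dy":-51,"dz":8,"twist":0},{"claw":0,"dx":-21,"dy":-51,"dz":6,"twist":0},{"claw":0,"dx":-21,"dy":-51,"dz":3,"twist":0},{"claw":0,"dx":-21,"dy":-51,"dz":0,"twist":0}]'; python3 -m pendant '[{"claw":0,"dx":0,"dy":0,"dz":0,"twist":0},{"claw":0,"dx":0,"dy":0,"dz":0,"twist":0},{"claw":0,"dx":0,"dy":0,"dz":0,"twist":0}]'; python3 -m pendant '[{"claw":0,"dx":0,"dy":0,"dz":6,"twist":0},{"claw":0,"dx":0,"dy":0,"dz":20,"twist":0},{"claw":0,"dx":0,"dy":0,"dz":50,"twist":0},{"claw":0,"dx":0,"dy":0,"dz":90,"twist":0},{"claw":0,"dx":0,"dy":0,"dz":130,"twist":0},{"claw":0,"dx":-10,"dy":-30,"dz":160,"twist":0},{"claw":0,"dx":-30,"dy":-70,"dz":180,"twist":0},{"claw":0,"dx":-50,"dy":-110,"dz":190,"twist":0}]';  python3 -m pendant '[{"claw":0,"dx":-20,"dy":-40,"dz":0,"twist":0},{"claw":0,"dx":-30,"dy":-80,"dz":0,"twist":0},{"claw":0,"dx":-40,"dy":-110,"dz":0,"twist":0},{"claw":0,"dx":-40,"dy":-110,"dz":0,"twist":0},{"claw":0,"dx":-40,"dy":-110,"dz":0,"twist":0}]'
python3 - <<'E'
from h import *
p,d=eyes.snapshot("top");cv2.imwrite("pics/end.png",cv2.resize(p[120:330,240:520],None,fx=2.8,fy=2.8))
for q in("block","plug"):
    o=nets.place_of("top",q)[0];print(q,o["position"][0]*640,o["position"][1]*400)
E
```

```text
clock: 9.7
tool_pos: [0.5156, -0.1715, 0.0643]
eef_rot: [0.705, 0.709, 0.0, -0.0]
contact_force: [0.2, -2.2, 2.2]
opening: 0.007
finger_force: 1.0
clock: 10.0
tool_pos: [0.5157, -0.1715, 0.0645]
eef_rot: [0.705, 0.709, 0.0, 0.0]
contact_force: [-1.2, -0.7, 2.5]
opening: 0.008
finger_force: 0.9
clock: 10.8
tool_pos: [0.4661, -0.2824, 0.2571]
eef_rot: [0.705, 0.709, 0.001, 0.002]
contact_force: [0.6, -0.4, 0.3]
opening: 0.007
finger_force: 0.0
clock: 11.3
tool_pos: [0.4252, -0.3918, 0.2545]
eef_rot: [0.706, 0.708, 0.0, -0.0]
contact_force: [0.4, 0.4, -0.6]
opening: 0.008
finger_force: 0.0
block 318.784 257.52000000000004
plug 481.024 247.6
```

View pics/end.png

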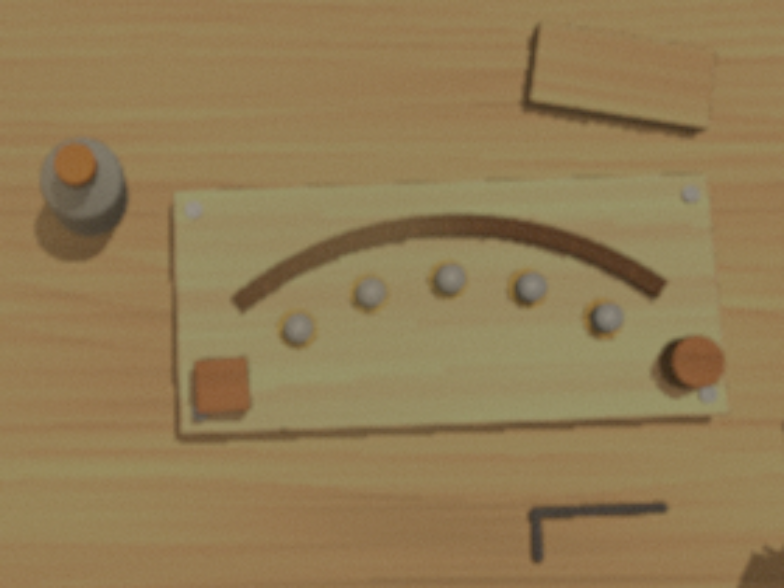

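The final view shows block, plug, glue, offcut and hex key unmoved, all five plungers up and the hand clear of the form.

```bash
python3 -c "
from plant import r
print(r.finish_job())"
```

```text
the job is handed in; nothing more can be done
None
```

I pressed plungers 1 to 5 in order, each about 5 mm by the fingertip height and at about 2 N, with none near its stop; all five came back up, the loose things stayed where they were, the hand is clear and the job is handed in (no verdict was returned).

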